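Refit a washed filter cassette in the spray turbine

TASK

Refit the clean filter cassette from the wire drip stand in the spray turbine: lay it flat on the bench with its black grip up and let go, then take it again by that grip, since the bay leaves no room to hold its sides. Hook its tongue under the bay's steel lip with the other end still raised, lower that end until the cassette is fully home, let go, and swing the orange latch down over its end until it is closed. Leave the two test tiles and the clogged cassette where they are.

Things in the scene. Friction and masses are not known exactly. Their poses are not given: they have to be found in the camera images.
- cassette_centre (a point): Centre of the clean filter cassette: grey frame 160 x 62 x 28 mm (x, y, z), 0.2 to 0.35 kg, white pleats on its +z face. +x points to the tongue end; the underside is 14 mm below. Can be held by its long sides (62 mm apart). At the start it leans on the drip stand at 55 degrees to the bench, tongue end up, its -x end on the wire feet, pleats facing out and up.
- grip_centre (a point): Centre of the cassette's black grip, a fin on the pleated face: 10 mm thick (x), 44 mm wide (y), 28 mm high; its top is 14 mm above this point, the pleated face 14 mm below. It lies 20 mm to the -x side of the cassette's middle. Axes as the cassette's.
- tongue_tip (a point): Middle of the lower edge of the tongue's tip, 93 mm to +x of the cassette's middle, level with its underside. The tongue is a flat flange 50 mm wide, 8 mm thick, flush with the underside, 13 mm long beyond the frame. Axes as the cassette's.
- bay_seat (a point): Centre of the floor of the empty filter bay in the top of the turbine: 166 mm long (x -84 to +82 mm), 68 mm wide, flared to 76 mm at the top, walls 28 mm high on three sides, floor 82 mm above the bench. +x points to the steel lip, z up. Home, the cassette's centre is 14 mm above this point, its +x as this +x, pleats level with the deck. Tongue included it is longer than the opening: enter tongue first, slanting (14 degrees works).
- lip_edge (a point): Middle of the lower front edge of the steel lip, 82 mm to +x of the bay's centre and 14 mm above the bay floor. The lip is 5 mm thick, as wide as the bay; under it is a slot for the tongue, 18 mm deep (to +x) and 14 mm high. Nothing stands above the lip. Axes as the bay's.
- latch_hinge (a point): Middle of the latch's hinge line, which runs along the bay's y axis, 106 mm to -x of the bay's centre and 36 mm above its floor (8 mm above the deck). Axes as the bay's.
- latch (a joint): Angle (rad) of the orange latch, a flap 40 mm wide, 6 mm thick, reaching 45 mm from its hinge line. 0 = closed: level, pointing to the bay's +x, over the last 18 mm of the cassette, 1.5 mm above it. Grows as it swings up and back: 1.57 upright, 2.4 fully open, leaning away from the bay. Stiff hinge (0.05 N m), stays where it is left. Starts open.
- turbine: Spray turbine: fixed blue-grey box with a grey top deck, 270 x 170 mm, 110 mm high, the filter bay in its top. Origin on the bench under the bay's centre; axes as the bay's. A hose outlet sticks out 35 mm at its +x end.
- drip_stand: White wire stand, fixed on the bench, 140 mm long (x), 96 mm wide over its two base bars, 117 mm high. Origin on the bench, about under the cassette's middle. +x is the way the cassette leans (its tongue end is on that side). The leaning part is 42 mm wide, narrower than the cassette, so the cassette's sides are free.
- blue_tile: L-shaped glaze test tile, blue face, standing upright, 30 x 34 mm foot, 61 mm high (bystander); origin at its underside.
- green_tile: L-shaped glaze test tile, green face, same size, standing upright (bystander); origin at its underside.
- clogged_cassette: The used cassette, same shape and size as the clean one but with brown clogged pleats, lying flat on the bench (bystander); origin at its underside.
There are look-alikes about, which are no part of the job. What is shaped like the part that bears cassette_centre but yellow is not meant.

How it is judged (in metres and radians):
On the way, in this order (a step that is already met when the one before it is completed fails the run):
1. the cassette lies flat on the bench, grip up, let go (height (world z) of cassette_centre between 0.008 and 0.02 m and angle between cassette_centre's own z axis and vertical below 0.08 rad and contact force between the fingers and cassette below 0.05 N), for 0.2 s.
2. the tongue is at least 3 mm under the lip while the other end is still raised (cassette slanting by more than 0.07 rad) and the cassette is held by its grip (x of tongue_tip in the frame of bay_seat above 0.085 m and z of tongue_tip in the frame of bay_seat below 0.014 m and y of tongue_tip in the frame of bay_seat between -0.012 and 0.012 m and angle between cassette_centre's own z axis and vertical above 0.07 rad and distance between the grasp point and grip_centre below 0.035 m), for 0.05 s.
3. the cassette is fully home in the bay and let go, the latch not yet closed (x of cassette_centre in the frame of bay_seat between -0.006 and 0.006 m and y of cassette_centre in the frame of bay_seat between -0.006 and 0.006 m and z of cassette_centre in the frame of bay_seat between 0.01 and 0.0175 m and angle between cassette_centre's own z axis and vertical below 0.04 rad and contact force between the fingers and cassette below 0.05 N and value of joint latch above 0.3 rad), for 0.2 s.
At the end, for the whole second after the job is handed in: The cassette lies home in the filter bay, tongue under the lip: centre within 6 mm of the bay's centre along and across, within 3.5 mm of its seated height, level within 0.04 rad; the latch is closed (below 0.10 rad); everything is let go and at rest (x of cassette_centre in the frame of bay_seat between -0.006 and 0.006 m and y of cassette_centre in the frame of bay_seat between -0.006 and 0.006 m and z of cassette_centre in the frame of bay_seat between 0.01 and 0.0175 m and angle between cassette_centre's own z axis and vertical below 0.04 rad and value of joint latch below 0.1 rad and contact force between the fingers and cassette below 0.05 N and linear speed of cassette below 0.01 m/s and contact force between the fingers and anything else below 0.05 N); the robot touches nothing.
It fails at once if blue tile moved more than 25 mm from where it stood (distance of blue_tile from where it was at the start of the episode above 0.025 m).
It fails at once if green tile moved more than 25 mm from where it stood (distance of green_tile from where it was at the start of the episode above 0.025 m).
It fails at once if clogged cassette moved more than 25 mm from where it stood (distance of clogged_cassette from where it was at the start of the episode above 0.025 m).
It also fails if it takes over 66 s, if anything falls off the work surface, if the arm or the gripper's body presses on something with over 40 N, if the wrist force passes 120 N, or if a joint passes its speed limit or range.

ROBOT

A 6-joint arm with a two-finger parallel gripper is mounted at the origin on a cart in front of the work surface, level with it; the furniture and walls round the work are solid. World frame = base frame: x ahead of the robot, y to its left, z up, the work surface at z = 0. Lengths are in mm, angles in rad, forces in N, time in s.
With the tool pointing down it reaches from about 350 to 775 mm from the base axis. Payload 7.3 kg.
Tool frame: the origin (TCP) lies midway between the tips of the shut fingers; the grasp point (between the pads) lies 19 mm behind it; z points along the fingers, y is the direction in which the jaws open and shut (so a half turn about z gives the same grasp; the last joint's range is limited). The gripper opens to 92 mm and grips with 3 to 60 N. Pads are 19 mm wide; open, the fingers measure 130 mm over their backs; the gripper's body (75 mm by 190 mm) begins 47 mm behind the grasp point.
Start: joints at [-1.303, 0.342, 1.524, -0, 1.275, -0.146], TCP at [211.122, -480.7, 226.741] pointing down, gripper open.
Joint ranges: [-2.53, 2.53], [-0.77, 2.02], [0.04, 2.7], [-1, 4.14], [0.28, 2.66], [-3.11, 3.11]. Speed limits (rad/s): [2.57, 2.57, 3.14, 3.14, 3.14, 3.14].

INTERFACE

Orientations are given as [roll, pitch, yaw] about the fixed x, y, z axes, in that order (R = Rz(yaw) Ry(pitch) Rx(roll)).
In Python, from plant import sensors, imaging, ticket gives the robot as it stands. The module is installed in compiled form; this text tells all that it offers.
- The arm moves only by the tool arm_command, never from a script. Its argument "increments" is one flat list of numbers, 5 for each row, row after row: the closure, from 0 (fully open) to 1 (shut), then the shift along the tool's x, y, z in mm, then the turn about the tool's z in degrees. In form: [hand, dx, dy, dz, spin, hand, dx, dy, dz, spin, ...]. A call has 1 to 20 rows; each row is the pose to reach, as a shift and turn from the pose commanded when the call began, along the tool's axes at that moment; what a row does not reach only later rows make up. A row lasts 1/8 s, in which the tool goes at most 62.5 mm and 10.7 degrees, less where a joint would pass 70% of its speed; a pose out of reach is approached as far as the arm can. A call with a gripper value outside its range is refused whole. The fingers move at their own pace and stop on an object; the grip force is fixed at half the most. Time passes only in rows, so rows that repeat a pose let the fingers close. It gives the time, the measured TCP pose, the force and the opening at its end, in the units of the state.
- sensors.get_obs(): the state, without advancing time (a new reading comes with each control period).
- imaging.capture(name): name is "scene" or "side" or "wrist"; returns the picture (400x640x3 uint8, blue, green, red); there is no depth.
- imaging.calibration(name): a dict with "fx", "fy", "cx", "cy" (pixels), "world_to_cam" (4x4, takes a point from world to camera coordinates); the wrist camera has in their place "hand_eye" (4x4, takes a point from camera to tool coordinates, whose origin is the TCP and whose axes are the flange's). Camera axes: x right, y down, z forward; pixel columns grow to the right and rows downward; lengths in mm; the calibration is good to about 2 mm. A picture is of the moment at which its call begins: read the wrist's pose just before it. calibration takes no time and is no camera call.
- ticket.close_job(): hands the job in, once; it reports no verdict.
The state is a dict: "time": time; "joint_positions": joint angles; "dq": joint speeds; "tau": joint torques, N m; "tool_pos": TCP position; "tcp_rot": TCP orientation; "contact_force": force on the tool from outside, world axes, zero at the start; "moment": the same for the moment, N m; "grip_width": finger opening in mm.
Only numpy, scipy, OpenCV 4.12 (cv2) and the standard library are available. Lean on these libraries where they do the work, as an engineer would, in place of code of your own. Each camera call takes 0.05 s, during which the arm holds its last target. There are 200 camera calls.

## Working session

There is one attempt and no reset: what is moved stays moved. The work goes in short steps, Python scripts to look and compute and a tool call to move; the robot and the scene stay as the last step left them, time stands still between calls to the robot, and variables do not carry over. Pictures are saved under pics/ and viewed, about 8 in all and at most 12, crops included, and the job is handed in when it is done.

Besides the shell and the picture viewer there is one more tool, called after ">>>" in YAML: its name, and indented under it one key for each argument. arm_command: Moves the arm, as the interface text tells. Its arguments: {"type":"object","properties":{"increments":{"type":"array","items":{"type":"number"}}},"required":["increments"]}

```bash
mkdir -p pics; python3 - <<'E'
from plant import sensors, imaging
import cv2,numpy as np
print(sensors.get_obs())
for n in("scene","side"):
    im=imaging.capture(n); cv2.imwrite(f"pics/{n}0.png",im); 
    c=imaging.calibration(n); print({k:np.round(v,3).tolist() for k,v in c.items()})
print({k:np.round(v,3).tolist() for k,v in imaging.calibration("wrist").items()})
E
```

```text
{'time': 0.0, 'joint_positions': array([-1.30300546e+00,  3.42723143e-01,  1.52499609e+00,  1.33553866e-05,
        1.27533295e+00, -1.45974123e-01]), 'dq': array([-0.0011641 , -0.00090645, -0.00144971, -0.00184934,  0.00212698,
       -0.00168876]), 'tau': array([-4.32237775e-04, -4.31237054e+01, -2.44223982e+01,  7.17594847e-02,
        5.59428404e-02, -1.65151228e-04]), 'tool_pos': array([ 211.01709598, -480.31407913,  226.05201609]), 'tcp_rot': array([-3.14015050e+00, -2.24933209e-04,  4.13760929e-01]), 'contact_force': array([-0.10938328,  1.02328052, -0.23255886]), 'moment': array([-0.0049022, -0.0548152, -0.0578172]), 'grip_width': 91.43045642308273}
{'fx': 392.016, 'fy': 392.016, 'cx': 320.851, 'cy': 202.035, 'world_to_cam': [[0.913, -0.407, 0.02, -528.701], [-0.168, -0.421, -0.891, 208.652], [0.371, 0.811, -0.453, 1021.12], [0.0, 0.0, 0.0, 1.0]]}
{'fx': 495.607, 'fy': 495.607, 'cx': 319.971, 'cy': 196.276, 'world_to_cam': [[-0.71, -0.704, -0.023, 401.655], [-0.278, 0.311, -0.909, 256.268], [0.647, -0.639, -0.416, 1075.506], [0.0, 0.0, 0.0, 1.0]]}
{'fx': 303.487, 'fy': 303.487, 'cx': 324.602, 'cy': 197.285, 'hand_eye': [[-0.001, -0.967, -0.253, 66.935], [1.0, -0.0, -0.001, -0.334], [0.0, -0.253, 0.967, -159.396], [0.0, 0.0, 0.0, 1.0]]}
```

View pics/scene0.png

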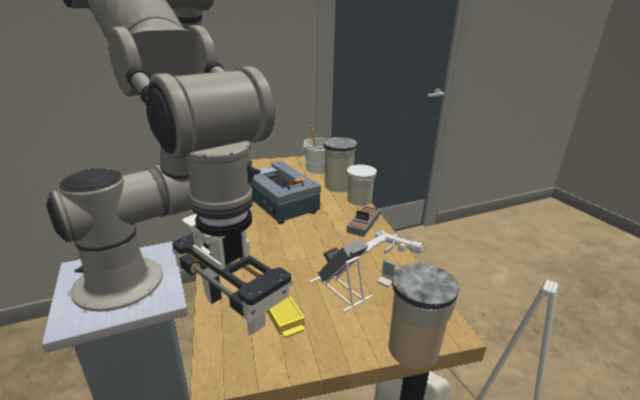

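View pics/side0.png

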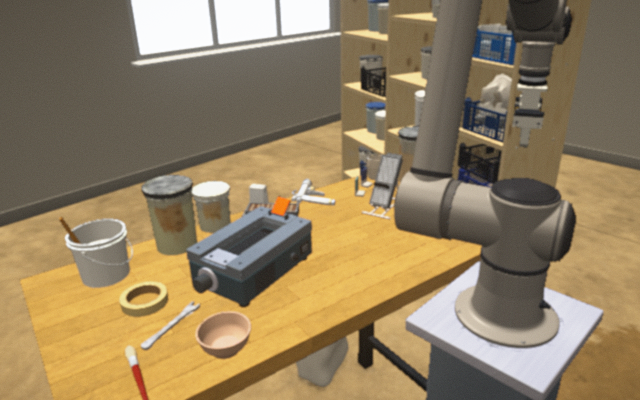

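Scene: turbine at (285,190), cassette on the stand at (345,265), a brown (clogged) cassette at (363,220), a yellow look-alike at (287,317), a tile at (387,272). Side: bay at (255,240), orange latch (281,207), stand and cassette at (385,185). The grey cassette on the wire stand fits the description; I'll confirm it in an enlarged crop.

```bash
python3 - <<'E'
import cv2,numpy as np
a=cv2.imread("pics/scene0.png");b=cv2.imread("pics/side0.png")
r=lambda i,x,y,w,h,W,H:cv2.resize(i[y:y+h,x:x+w],(W,H),interpolation=cv2.INTER_CUBIC)
top=np.hstack([r(a,300,220,133,100,400,300),r(a,240,150,133,100,400,300)])
bot=np.hstack([r(b,330,140,100,75,400,300),r(b,180,170,160,120,400,300)])
cv2.imwrite("pics/crop1.png",np.vstack([top,bot]))
E
```

```text
(no output)
```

View pics/crop1.png

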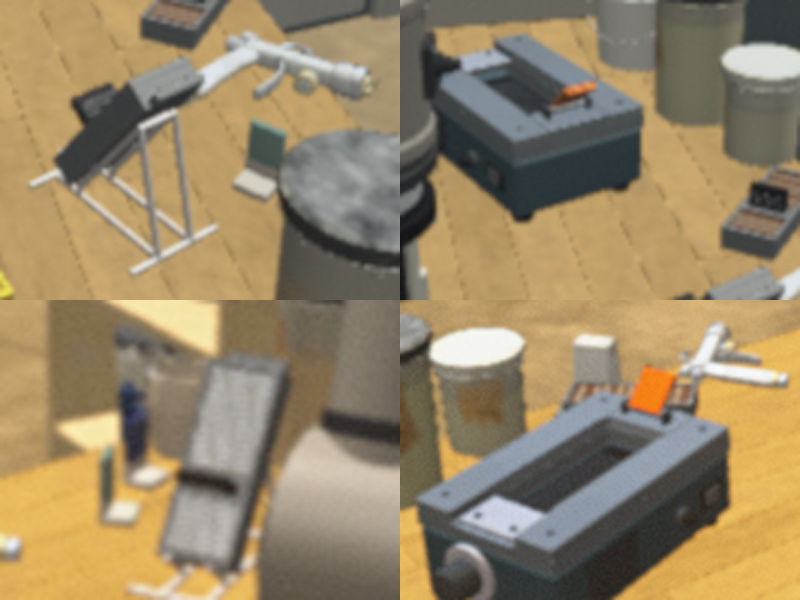

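Confirmed: the grey/white-pleat cassette with black fin leans on the stand (scene crop top-left); the clogged one and both tiles are separate, and the yellow one is not in question. The lip is at the left end of the bay in the side view, near the hose outlet; the latch is at the far end.

```bash
cat > h.py <<'E'
import numpy as np,cv2
from plant import sensors,imaging
from scipy.spatial.transform import Rotation as R
def pose():
    o=sensors.get_obs(); return R.from_euler('xyz',o["tcp_rot"]).as_matrix(),np.array(o["tool_pos"]),o
def cam(n,P=None):
    c=imaging.calibration(n);K=np.array([[c["fx"],0,c["cx"]],[0,c["fy"],c["cy"]],[0,0,1]])
    if n=="wrist":
        T=np.eye(4);T[:3,:3],T[:3,3]=P[0],P[1];W=np.linalg.inv(T@c["hand_eye"])
    else: W=np.array(c["world_to_cam"])
    return K,W
def ray(n,p,P=None):
    K,W=cam(n,P);M=np.linalg.inv(W);d=M[:3,:3]@np.linalg.inv(K)@[p[0],p[1],1];return M[:3,3],d/np.linalg.norm(d)
def plane(n,p,z,P=None):
    o,d=ray(n,p,P);return o+d*(z-o[2])/d[2]
def tri(n1,p1,n2,p2,P1=None,P2=None):
    a,u=ray(n1,p1,P1);b,v=ray(n2,p2,P2)
    s=np.linalg.lstsq(np.c_[u,-v],b-a,rcond=None)[0];x,y=a+s[0]*u,b+s[1]*v;return (x+y)/2,np.linalg.norm(x-y)
def proj(n,X,P=None):
    K,W=cam(n,P);q=K@(W[:3,:3]@X+W[:3,3]);return q[:2]/q[2]
E
python3 - <<'E'
from h import *
np.set_printoptions(precision=1,suppress=True)
S=lambda x,y:(180+x/2.5,170+(y-300)/2.5)
D=[plane("side",S(*p),110) for p in [(418,492),(612,392),(728,437),(545,548)]]
print("deck",D,[np.linalg.norm(D[i]-D[i-1]) for i in range(4)],sum(D)/4)
print("lip",[plane("side",S(*p),101) for p in [(497,497),(545,520),(510,545),(457,520)]])
A=lambda x,y:(300+x/3.008,220+y/3); B=lambda x,y:(330+x/4,140+(y-300)/4)
print("standbars",[plane("scene",A(*p),3) for p in [(132,272),(215,228),(32,183)]])
print("grip side",[plane("side",B(*p),78) for p in [(180,474),(237,492)]])
# triangulate: top-near corner (tongue end, side right) and grip right end
print("cass top corners z~?",[plane("side",B(*p),146) for p in [(213,358),(287,362)]],[plane("side",B(*p),20) for p in [(165,560),(235,570)]])
E
```

```text
deck [array([319.6, 155.8, 110. ]), array([ 307. , -138.5,  110. ]), array([ 165.8, -128.9,  110. ]), array([178.4, 152.7, 110. ])] [np.float64(141.20279874493795), np.float64(294.59823372624385), np.float64(141.53935336081523), np.float64(281.87099024253257)] [242.7  10.3 110. ]
lip [array([270.1, 102.1, 101. ]), array([213.7, 104.6, 101. ]), array([211.4, 157.8, 101. ]), array([271.3, 157.6, 101. ])]
standbars [array([ 494. , -326.1,    3. ]), array([ 582.2, -305.9,    3. ]), array([ 463.8, -191.9,    3. ])]
grip side [array([ 551.1, -232.2,   78. ]), array([ 496.7, -233.8,   78. ])]
cass top corners z~? [array([ 581.2, -308.8,  146. ]), array([ 531.3, -339.7,  146. ])] [array([ 537.1, -198.6,   20. ]), array([ 486. , -220.7,   20. ])]
```

```bash
python3 - <<'E'
from h import *
np.set_printoptions(precision=1,suppress=True)
S=lambda x,y:(180+(x-400)/2.5,170+(y-300)/2.5)
D=[plane("side",S(*p),110) for p in [(418,492),(612,392),(728,437),(545,548)]]
print("deck",D,[np.linalg.norm(D[i]-D[i-1]) for i in range(4)],sum(D)/4)
print("lip",[plane("side",S(*p),101) for p in [(497,497),(545,520),(510,545),(457,520)]])
C=sum(D)/4; print(proj("scene",C))
bars=[np.array(x) for x in([494,-326.1,3],[582.2,-305.9,3])]
print("bar mid",sum(bars)/2,np.linalg.norm(bars[0]-bars[1]))
# cassette side-view edge directions; triangulate tongue top edges scene crop (130,75)->? 
A=lambda x,y:(300+x/3.008,220+y/3); B=lambda x,y:(330+x/4,140+(y-300)/4)
print("grip end L(side)/scene top right",tri("side",B(180,474),"scene",A(112,95)))
print("grip end R",tri("side",B(237,487),"scene",A(75,93)))
print("low corner",tri("side",B(235,570),"scene",A(58,160)))
E
```

```text
deck [array([594.1, 406.9, 110. ]), array([625.4, 147.9, 110. ]), array([458. , 136.1, 110. ]), array([429.1, 383.8, 110. ])] [np.float64(166.60539414119802), np.float64(260.9299567075886), np.float64(167.86655637319296), np.float64(249.32311691508502)] [526.6 268.7 110. ]
lip [array([545.1, 353.8, 101. ]), array([478.6, 347.9, 101. ]), array([467.6, 393.9, 101. ]), array([537.9, 402.4, 101. ])]
[277.  176.2]
bar mid [ 538.1 -316.     3. ] 90.48358967238208
grip end L(side)/scene top right (array([ 531.1, -208.4,   90.2]), np.float64(2.6161277354940493))
grip end R (array([ 488. , -213.2,   97.7]), np.float64(15.280487384786207))
low corner (array([ 479.1, -206.8,   30.3]), np.float64(7.5417919509590625))
```

>>> arm_command:
  increments: [0, 0, 0, -60, 0, 0, 60, -10, -60, 10, 0, 110, -20, -60, 20, 0, 170, -30, -50, 30, 0, 220, -45, -40, 40, 0, 270, -55, -35, 50, 0, 320, -65, -35, 60, 0, 378, -80, -35, 70, 0, 378, -80, -35, 80, 0, 378, -80, -35, 90, 0, 378, -80, -35, 97, 0, 378, -80, -35, 97, 0, 378, -80, -35, 97]

```text
time: 1.72
tool_pos: [524.9, -255.5, 261.5]
tcp_rot: [3.141, 0.0, -1.277]
contact_force: [0.5, 0.9, 0.5]
grip_width: 91.8
```

```bash
python3 - <<'E'
from h import *
P=pose(); im=imaging.capture("wrist"); cv2.imwrite("pics/w1.png",im); np.savez("p1.npz",R=P[0],t=P[1]); print(P[2]["time"],P[1],P[2]["tcp_rot"])
E
```

```text
1.725 [ 524.94169008 -255.45249416  261.50989087] [ 3.14127384e+00  2.79740933e-04 -1.27685290e+00]
```

View pics/w1.png

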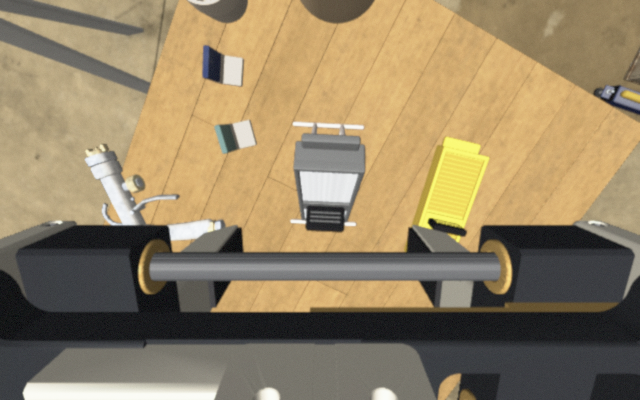

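Wrist view: cassette centred near (328,180), tongue up at (331,140), fin at (325,218); airbrush left at (170,230), yellow one right, tiles well above. I'll enlarge for edges.

```bash
python3 - <<'E'
import cv2
im=cv2.imread("pics/w1.png");cv2.imwrite("pics/w1c.png",cv2.resize(im[112:242,272:382],None,fx=4.5,fy=4.5,interpolation=cv2.INTER_CUBIC))
E
```

```text
(no output)
```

View pics/w1c.png

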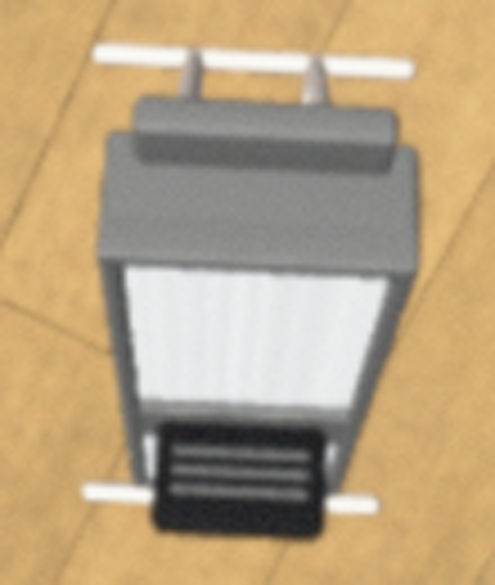

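```bash
python3 - <<'E'
from h import *
np.set_printoptions(precision=1,suppress=True)
f=np.load("p1.npz");P=(f["R"],f["t"])
c=lambda x,y:(272+x/4.5,112+y/4.5)
T=lambda X:P[0].T@(X-P[1])
for z in(148,152,156):
    a,b=plane("wrist",c(98,258),z,P),plane("wrist",c(416,270),z,P);print(z,np.linalg.norm(a-b),T((a+b)/2),(a+b)/2)
for p in[(95,53),(412,69),(85,491),(377,506)]: print("bar",T(plane("wrist",c(*p),3,P)))
a,b=plane("wrist",c(137,103),146,P),plane("wrist",c(397,112),146,P);print("tongue",np.linalg.norm(a-b),T((a+b)/2))
for z in(70,80,90):
  a,b=plane("wrist",c(155,535),z,P),plane("wrist",c(320,538),z,P);print("fin lower",z,np.linalg.norm(a-b),T((a+b)/2))
E
```

```text
148 64.26137471221455 [ 21.1   5.  113.5] [ 526.2 -277.   148. ]
152 63.31942900660683 [ 21.7   4.9 109.5] [ 526.5 -277.7  152. ]
156 62.377483300999145 [ 22.4   4.9 105.5] [ 526.7 -278.3  156. ]
bar [ 59.9 -41.1 258.5]
bar [ 55.3  53.3 258.5]
bar [-77.5 -48.  258.5]
bar [-82.7  46.4 258.5]
tongue 51.41655325900451 [ 52.    6.9 115.5]
fin lower 70 45.14293152638494 [-67.5   1.1 191.5]
fin lower 80 43.856396899120966 [-63.6   1.1 181.5]
fin lower 90 42.56986227185699 [-59.8   1.1 171.5]
```

>>> arm_command:
  increments: [0, 5, 4, 0, 2.7, 0, 5.5, 4, 50, 2.7, 0, 5.5, 4, 95, 2.7, 0, 5.5, 4, 130, 2.7, 0, 5.5, 4, 152, 2.7, 0, 5.5, 4, 163, 2.7, 0, 5.5, 4, 163, 2.7, 1, 5.5, 4, 163, 2.7, 1, 5.5, 4, 163, 2.7, 1, 5.5, 4, 163, 2.7, 1, 5.5, 4, 163, 2.7, 1, 5.5, 4, 163, 2.7, 1, 5.5, 4, 163, 2.7]

```text
time: 3.4
tool_pos: [523.2, -262.0, 99.3]
tcp_rot: [-3.141, -0.001, -1.326]
contact_force: [1.0, 0.9, 4.9]
grip_width: 62.3
```

>>> arm_command:
  increments: [1, 0, 0, -15, 0, 1, 0, 0, -40, 0, 1, 0, 0, -75, 0, 1, 0, 0, -110, 0, 1, 0, 0, -110, 0]

```text
time: 4.03
tool_pos: [523.8, -262.6, 211.5]
tcp_rot: [-3.138, -0.004, -1.326]
contact_force: [0.4, -0.4, -3.5]
grip_width: 61.7
```

```bash
python3 - <<'E'
from h import *
np.set_printoptions(precision=1,suppress=True)
for n in("scene","side"): cv2.imwrite(f"pics/{n}1.png",imaging.capture(n))
o=pose();print(o[1],o[2]["contact_force"],o[2]["grip_width"],o[2]["tcp_rot"])
for p in[(363,220),(348,232),(382,210),(300,240),(287,317)]:print(p,plane("scene",p,20))
a=cv2.imread("pics/scene1.png")[150:350,230:430];b=cv2.imread("pics/side1.png")[60:260,300:500]
cv2.imwrite("pics/c2.png",cv2.resize(np.hstack([a,b]),(800,400),interpolation=cv2.INTER_CUBIC))
E
```

```text
[ 522.1 -261.5  207.7] [-1.5  1.1 -3.4] 61.322719108942614 [ 3.1  0.  -1.3]
(363, 220) [738.9  16.6  20. ]
(348, 232) [657.2 -32.6  20. ]
(382, 210) [835.5  53.5  20. ]
(300, 240) [501.1 -19.   20. ]
(287, 317) [ 355.8 -310.5   20. ]
```

View pics/c2.png

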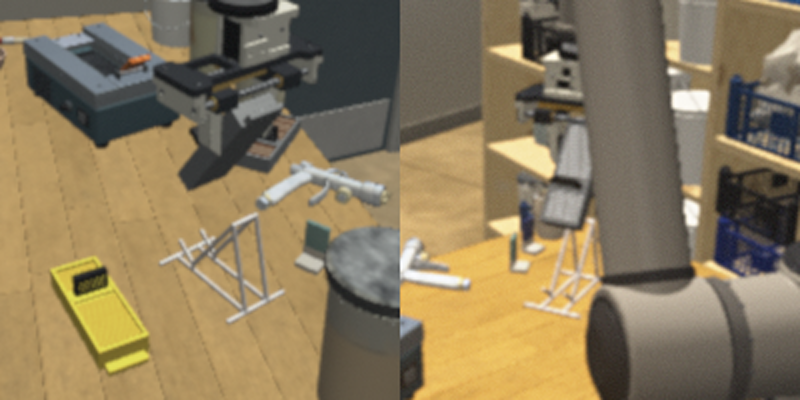

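>>> arm_command:
  increments: [1, -30, 4, 0, 0, 1, -75, 8, 0, -10, 1, -120, 14, 0, -20, 1, -165, 20, 0, -30, 1, -200, 25, 0, -40, 1, -225, 28, 0, -50, 1, -225, 28, 0, -60, 1, -225, 28, 20, -70, 1, -225, 28, 50, -76, 1, -225, 28, 80, -76, 1, -225, 28, 95, -76, 1, -225, 28, 95, -76]

```text
time: 5.62
tool_pos: [439.2, -49.8, 111.5]
tcp_rot: [-3.14, 0.006, 0.0]
contact_force: [0.2, 0.4, -3.2]
grip_width: 61.8
```

>>> arm_command:
  increments: [1, 0, 0, 15, 0, 1, 5, 0, 23, 0, 1, 13, 0, 28, 0, 1, 22, 0, 33, 0, 1, 31, 0, 39, 0, 1, 40, 0, 46, 0, 1, 47, 0, 54, 0, 1, 54, 0, 62, 0, 1, 60, 0, 71, 0, 1, 66, 0, 80, 0, 1, 70, 0, 87, 0, 1, 74, 0, 94, 0, 1, 78, 0, 100, 0, 1, 80, 0, 104, 0, 1, 80, 0, 104, 0]

```text
time: 7.5
tool_pos: [520.1, -50.2, 8.8]
tcp_rot: [-3.141, 0.003, 0.0]
contact_force: [-0.4, 0.5, -1.8]
grip_width: 61.6
```

```bash
python3 - <<'E'
from h import *
for n in("scene","side"): cv2.imwrite(f"pics/{n}2.png",imaging.capture(n))
o=pose();print(o[1],o[2]["contact_force"],o[2]["grip_width"],proj("scene",o[1]),proj("side",o[1]))
u,v=proj("scene",o[1]).astype(int);x,y=proj("side",o[1]).astype(int)
a=cv2.imread("pics/scene2.png")[v-80:v+60,u-70:u+70];b=cv2.imread("pics/side2.png")[y-80:y+60,x-70:x+70]
cv2.imwrite("pics/c3.png",cv2.resize(np.hstack([a,b]),(800,400),interpolation=cv2.INTER_CUBIC))
E
```

```text
[521.14500483 -50.35676254   9.44363276] [ 0.18785613  0.12545525 -3.13459024] 61.643304428853206 [310.09641961 246.87441768] [342.94091178 226.28165397]
```

View pics/c3.png

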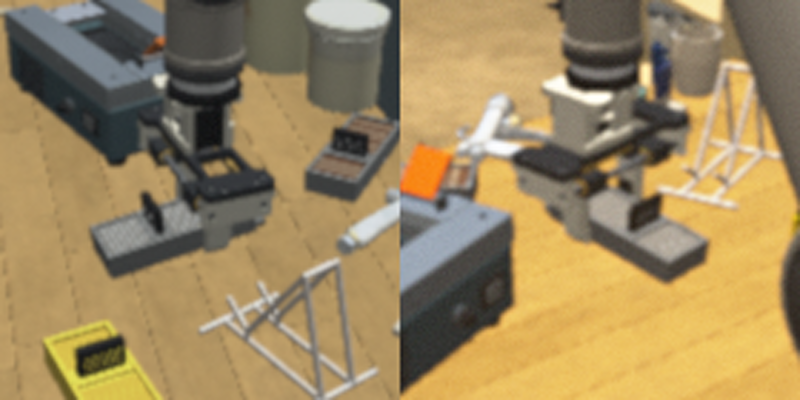

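The cassette is almost flat, grip up. I'll press a little lower, release and rise.

>>> arm_command:
  increments: [1, 0, 0, 3, 0, 1, 0, 0, 6, 0, 1, 0, 0, 6, 0, 0.15, 0, 0, 6, 0, 0, 0, 0, 6, 0, 0, 0, 0, 6, 0, 0, 0, 0, 6, 0, 0, 0, 0, 6, 0, 0, 0, 0, -40, 0, 0, -20, 0, -100, 0, 0, -50, 0, -160, 0, 0, -80, 0, -210, 0, 0, -80, 0, -210, 0]

```text
time: 9.22
tool_pos: [441.5, -50.7, 223.8]
tcp_rot: [3.139, -0.008, -0.0]
contact_force: [0.3, 0.3, 0.0]
grip_width: 91.7
```

```bash
python3 - <<'E'
from h import *
P=pose(); im=imaging.capture("wrist"); cv2.imwrite("pics/w2.png",im); np.savez("p2.npz",R=P[0],t=P[1]); print(P[2]["time"],P[1],P[2]["tcp_rot"],P[2]["contact_force"])
cv2.imwrite("pics/w2c.png",cv2.resize(im[60:270,190:470],None,fx=2.85,fy=2.85,interpolation=cv2.INTER_CUBIC))
E
```

```text
9.225 [441.54897626 -50.69403938 223.84329198] [ 3.13910440e+00 -7.94368845e-03 -1.12479452e-04] [0.29225189 0.25893022 0.00636194]
```

View pics/w2c.png

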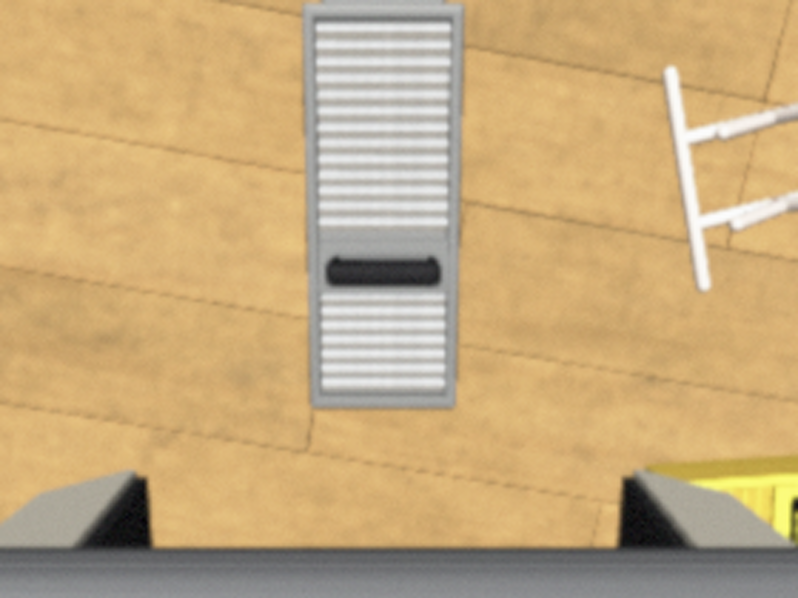

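```bash
python3 - <<'E'
from h import *
np.set_printoptions(precision=1,suppress=True)
f=np.load("p2.npz");P=(f["R"],f["t"])
c=lambda x,y:(190+x/2.85,60+y/2.85);T=lambda X:P[0].T@(X-P[1])
A,B,C,D=[plane("wrist",c(*p),28,P) for p in[(305,8),(463,8),(455,406),(312,406)]]
print(np.linalg.norm(A-B),np.linalg.norm(C-D),np.linalg.norm((A+B-C-D)/2));print((A+B+C+D)/4,T((A+B+C+D)/4))
d=(A+B-C-D);print("yaw",np.degrees(np.arctan2(d[1],d[0])))
for z in(28,56):print("fin",T(plane("wrist",c(384,270),z,P)), T(plane("wrist",c(327,285),z,P)),T(plane("wrist",c(441,285),z,P)))
E
```

```text
60.27822746720951 60.93722733606149 157.30655917080244
[489.3 -51.1  28. ] [ 46.2  -0.  196.2]
yaw -0.10994419089125475
fin [ 25.2   0.  196.1] [ 19.1 -23.4 195.9] [ 19.1  23.5 196.1]
fin [ 28.5   0.  168.1] [ 22.9 -21.6 168. ] [ 22.8  21.7 168.1]
```

Cassette measured flat: frame 60×157 at z 28, yaw −0.1°, fin at x≈468.

>>> arm_command:
  increments: [0, 26, 0, 50, 0, 0, 26, 0, 100, 0, 0, 26, 0, 145, 0, 0, 26, 0, 175, 0, 0, 26, 0, 189, 0, 0, 26, 0, 189, 0, 1, 26, 0, 189, 0, 1, 26, 0, 189, 0, 1, 26, 0, 189, 0, 1, 26, 0, 189, 0, 1, 26, 0, 189, 0, 1, 26, 0, 189, 0, 1, 26, 0, 160, 0, 1, 26, 0, 110, 0, 1, 26, 0, 60, 0, 1, 26, 0, 20, 0, 1, 26, 0, 20, 0, 1, 26, 0, 20, 0]

```text
time: 11.52
tool_pos: [466.1, -50.1, 198.2]
tcp_rot: [-3.141, 0.003, 0.0]
contact_force: [0.9, -0.6, -4.5]
grip_width: 43.7
```

```bash
python3 - <<'E'
from h import *
o=pose();print(o[1],o[2]["contact_force"],o[2]["moment"],o[2]["grip_width"])
im=imaging.capture("side");cv2.imwrite("pics/side3.png",im);s=imaging.capture("scene");cv2.imwrite("pics/scene3.png",s)
x,y=proj("side",o[1]).astype(int);u,v=proj("scene",o[1]).astype(int)
cv2.imwrite("pics/c4.png",cv2.resize(np.hstack([s[v-70:v+70,u-70:u+70],im[y-70:y+70,x-70:x+70]]),(800,400),interpolation=cv2.INTER_CUBIC))
E
```

```text
[466.08418432 -50.08464052 198.2266922 ] [ 0.85143231 -0.57224809 -4.50402622] [-0.02254265  0.16358513 -0.02223582] 43.655036336326475
```

View pics/c4.png

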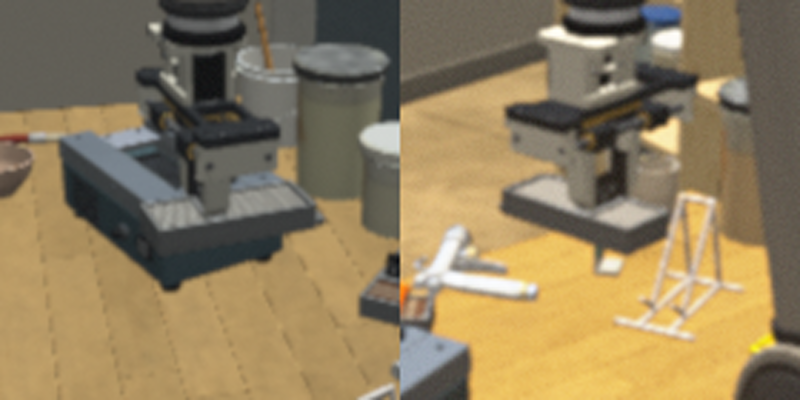

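>>> arm_command:
  increments: [1, 0, 0, 55, 0, 1, 0, 0, 105, 0, 1, 0, 0, 145, 0, 1, 0, 0, 160, 0, 1, 0, 0, 166, 0, 1, 0, 0, 166, 0, 0, 0, 0, 166, 0, 0, 0, 0, 166, 0, 0, 0, 0, 166, 0, 0, 0, 0, 166, 0, 0, 0, 0, 120, 0, 0, 0, 0, 65, 0, 0, 0, 0, 5, 0, 0, 0, 0, -50, 0]

```text
time: 13.38
tool_pos: [467.0, -50.3, 252.1]
tcp_rot: [3.141, -0.001, 0.0]
contact_force: [0.5, -0.9, 0.1]
grip_width: 91.8
```

>>> arm_command:
  increments: [0, 10, -40, -30, -10, 0, 20, -80, -60, -20, 0, 30, -120, -75, -30, 0, 40, -165, -75, -40, 0, 50, -210, -75, -50, 0, 60, -250, -75, -60, 0, 67, -269, -75, -70, 0, 67, -269, -75, -80, 0, 67, -269, -75, -90, 0, 67, -269, -75, -97, 0, 67, -269, -75, -97, 0, 67, -269, -75, -97]

```text
time: 14.88
tool_pos: [534.1, 218.6, 324.7]
tcp_rot: [-3.142, 0.0, 1.691]
contact_force: [-0.4, -0.7, 0.4]
grip_width: 91.7
```

```bash
python3 - <<'E'
from h import *
P=pose(); im=imaging.capture("wrist"); cv2.imwrite("pics/w3.png",im); np.savez("p3.npz",R=P[0],t=P[1]); print(P[2]["time"],P[1],P[2]["tcp_rot"],P[2]["contact_force"])
cv2.imwrite("pics/w3c.png",cv2.resize(im[20:260,160:480],None,fx=2.5,fy=2.5,interpolation=cv2.INTER_CUBIC))
E
```

```text
14.875 [534.082614   218.64934106 324.66675881] [-3.14153711e+00  6.20098007e-05  1.69069565e+00] [-0.42796676 -0.70835531  0.42016787]
```

View pics/w3c.png

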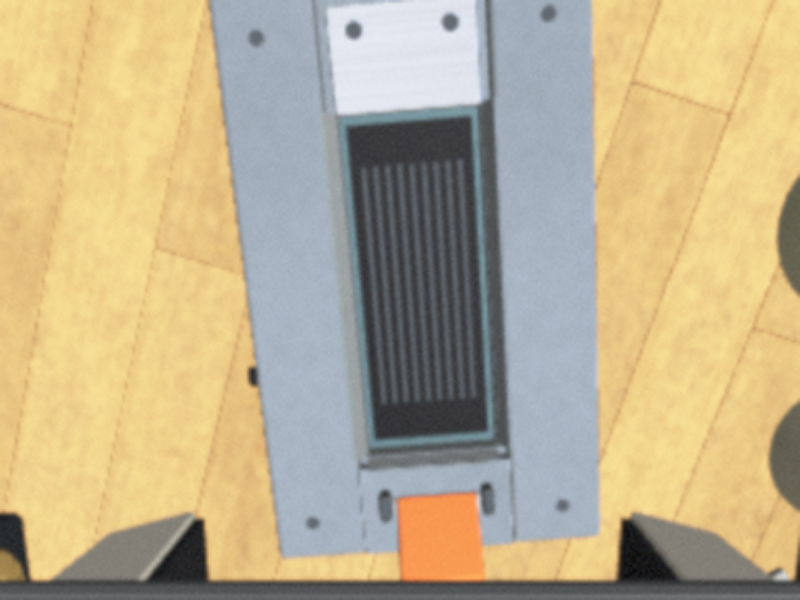

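Bay seen from above: lip front edge (333,114)–(478,105) in the crop, floor corners (343,125),(473,112),(495,437),(372,445), latch open at (440,535). Turbine is turned a few degrees from the tool.

```bash
python3 - <<'E'
from h import *
np.set_printoptions(precision=1,suppress=True)
f=np.load("p3.npz");P=(f["R"],f["t"])
c=lambda x,y:(160+x/2.5,20+y/2.5)
def L(p,z):return plane("wrist",c(*p),z,P)
def rep(n,pts,z):
    Q=[L(p,z) for p in pts];print(n,[q[:2] for q in Q],"len",[np.linalg.norm(Q[i]-Q[i-1]) for i in range(len(Q))],"mean",sum(Q)/len(Q));return Q
F=rep("floor",[(343,125),(473,112),(495,437),(372,445)],82)
O=rep("open",[(323,112),(492,100),(510,455),(362,467)],110)
li=rep("lip",[(333,114),(478,105)],101)
rd=rep("rear deck",[(283,556),(599,535)],110)
le=rep("left edge",[(212,0),(283,556)],110);re=rep("right",[(592,0),(599,535)],110)
ang=lambda a,b:np.degrees(np.arctan2((a-b)[1],(a-b)[0]))
print("yaws",ang(F[0]+F[1],F[2]+F[3]),ang(le[0],le[1]),ang(re[0],re[1]),ang(F[0],F[1])+180-90,ang(rd[0],rd[1])-90,ang(O[0],O[3]),ang(O[1],O[2]))
y=np.radians(np.mean([ang(le[0],le[1]),ang(re[0],re[1])]));ex=np.array([np.cos(y),np.sin(y),0]);ey=np.array([-np.sin(y),np.cos(y),0])
print("yaw",np.degrees(y))
print("centre along: floor-1",(sum(F)/4)@ex+1,"lip-82",(sum(li)/2)@ex-82,"rear+135",(sum(rd)/2)@ex+135)
print("across: floor",(sum(F)/4)@ey,"open",(sum(O)/4)@ey,"edges",sum(le+re)/4@ey,"rear",sum(rd)/2@ey,"lip",sum(li)/2@ey)
print("ex",ex)
a=(sum(F)/4)@ey; 
for al in((sum(F)/4)@ex+1,(sum(li)/2)@ex-82):print("bay",al*ex+a*ey)
E
```

```text
floor [array([484.5, 338.9]), array([547.4, 352.4]), array([582.3, 190.7]), array([516. , 178.2])] len [np.float64(163.80837709911484), np.float64(64.33202592983481), np.float64(165.47878399095205), np.float64(67.41837093010224)] mean [532.5 265.1  82. ]
open [array([477.7, 339.6]), array([553.7, 353.9]), array([587.3, 188.8]), array([512.8, 173.4])] len [np.float64(169.87671674712436), np.float64(77.34083698085078), np.float64(168.40902674000168), np.float64(76.07675789138463)] mean [532.9 263.9 110. ]
lip [array([481.3, 340.6]), array([548.2, 352.6])] len [np.float64(67.99523660342953), np.float64(67.99523660342953)] mean [514.8 346.6 101. ]
rear deck [array([476.3, 119.5]), array([640.4, 151.3])] len [np.float64(167.14443304650987), np.float64(167.14443304650987)] mean [558.3 135.4 110. ]
left edge [array([424.8, 379.6]), array([476.3, 119.5])] len [np.float64(265.109203979139), np.float64(265.109203979139)] mean [450.5 249.6 110. ]
right [array([591.7, 399.6]), array([640.4, 151.3])] len [np.float64(253.04890086822488), np.float64(253.04890086822488)] mean [616.  275.4 110. ]
yaws 101.63965310897865 101.19211270335808 101.10024855605117 -77.85925350371099 -259.0630568480908 101.9252246863181 101.50205176296399
yaw 101.14618062970462
centre along: floor-1 158.11405531591876 lip-82 158.56056086388148 rear+135 159.90808519575222
across: floor -573.7284294583876 open -573.8592481083169 edges -573.9716627334508 rear -573.9740798166819 lip -572.0542949885044
ex [-0.2  1.   0. ]
bay [532.3 266.    0. ]
bay [532.3 266.5   0. ]
```

>>> arm_command:
  increments: [0, -40, -15, 0, 10, 0, -85, -30, 0, 20, 0, -130, -48, 0, 30, 0, -175, -65, 0, 40, 0, -215, -82, 0, 50, 0, -259, -99, 20, 60, 0, -259, -99, 60, 70, 0, -259, -99, 110, 80, 0, -259, -99, 160, 90, 0, -259, -99, 200, 97, 0, -259, -99, 240, 97, 0, -259, -99, 275, 97, 0, -259, -99, 290, 97, 0, -259, -99, 290, 97, 0, -259, -99, 290, 97]

```text
time: 16.8
tool_pos: [468.1, -50.7, 35.4]
tcp_rot: [3.141, -0.001, -0.0]
contact_force: [0.5, 0.3, -0.6]
grip_width: 91.8
```

```bash
python3 - <<'E'
from h import *
P=pose(); im=imaging.capture("wrist"); cv2.imwrite("pics/w4.png",im); np.savez("p4.npz",R=P[0],t=P[1]); print(P[2]["time"],P[1],P[2]["tcp_rot"],P[2]["contact_force"])
E
```

```text
16.8 [468.10431516 -50.6740696   35.44969476] [ 3.14111869e+00 -1.38472127e-03 -3.79611076e-04] [ 0.49089073  0.29381989 -0.56945739]
```

>>> arm_command:
  increments: [1, 0, 0, 0, 0, 1, 0, 0, 0, 0, 1, 0, 0, 0, 0, 1, 0, 0, 0, 0, 1, 0, 0, 0, 0, 1, 0, 0, 0, 0, 1, 0, 0, -15, 0, 1, 0, 0, -60, 0, 1, 0, 0, -110, 0, 1, 0, 0, -155, 0, 1, 0, 0, -172, 0, 1, 0, 0, -172, 0, 1, 0, 0, -172, 0]

```text
time: 18.48
tool_pos: [466.6, -50.2, 205.3]
tcp_rot: [-3.141, 0.003, 0.0]
contact_force: [0.1, 0.2, -3.9]
grip_width: 43.3
```

```bash
python3 - <<'E'
from h import *
P=pose(); im=imaging.capture("wrist"); cv2.imwrite("pics/w5.png",im); print(P[2]["time"],P[1],P[2]["tcp_rot"],P[2]["contact_force"],P[2]["grip_width"])
E
```

```text
18.475 [466.57071222 -50.2459515  205.31940834] [-3.14093715e+00  2.73137035e-03  1.17937063e-04] [ 0.11820799  0.19756836 -3.94435603] 43.3057899489806
```

>>> arm_command:
  increments: [1, -5, -10, 0, -10, 1, -10, -25, 0, -20, 1, -15, -40, 0, -30, 1, -20, -55, 0, -40, 1, -25, -75, 0, -50, 1, -30, -95, 0, -60, 1, -35, -115, 0, -70, 1, -40, -140, 0, -80, 1, -45, -160, 0, -90, 1, -50, -180, 0, -100, 1, -52, -200, 0, -110, 1, -55, -220, 0, -120, 1, -57, -240, 0, -130, 1, -60, -255, 0, -140, 1, -63, -270, 0, -150, 1, -63, -280, 0, -160, 1, -63, -292, 0, -170, 1, -63, -292, 0, -180, 1, -63, -292, 0, -190, 1, -63, -292, 0, -191]

```text
time: 21.02
tool_pos: [404.0, 241.4, 205.5]
tcp_rot: [-3.141, -0.002, -2.95]
contact_force: [-0.4, 0.5, -3.2]
grip_width: 43.5
```

>>> arm_command:
  increments: [1, 0, 0, 25, 0, 1, 0, 0, 45, 0, 1, 0, 0, 56, 0, 1, 0, 0, 61, 0, 1, 0, 0, 64, 0, 1, 0, 0, 64, 0]

```text
time: 21.78
tool_pos: [404.4, 241.6, 143.3]
tcp_rot: [3.142, 0.001, -2.95]
contact_force: [-1.7, -0.9, -1.0]
grip_width: 43.5
```

>>> arm_command:
  increments: [1, 0, 0, 2, 0, 1, 0, 0, 4, 0, 1, 0, 0, 6, 0, 1, 0, 0, 8, 0, 1, 0, 0, 8, 0]

```text
time: 22.4
tool_pos: [402.9, 241.3, 135.0]
tcp_rot: [-3.142, -0.003, -2.95]
contact_force: [-8.3, -1.2, 6.6]
grip_width: 43.8
```

```bash
python3 - <<'E'
from h import *
P=pose(); im=imaging.capture("wrist"); cv2.imwrite("pics/w6.png",im); print(P[2]["time"],P[1],P[2]["tcp_rot"],P[2]["contact_force"],P[2]["grip_width"])
cv2.imwrite("pics/c6.png",np.hstack([cv2.imread("pics/w5.png")[0:300,120:520],im[0:300,120:520]]))
E
```

```text
22.4 [402.89591937 241.3104758  135.01866171] [-3.14150636e+00 -2.77654940e-03 -2.94951825e+00] [-8.34904237 -1.24202046  6.58559657] 43.776176981802976
```

View pics/c6.png

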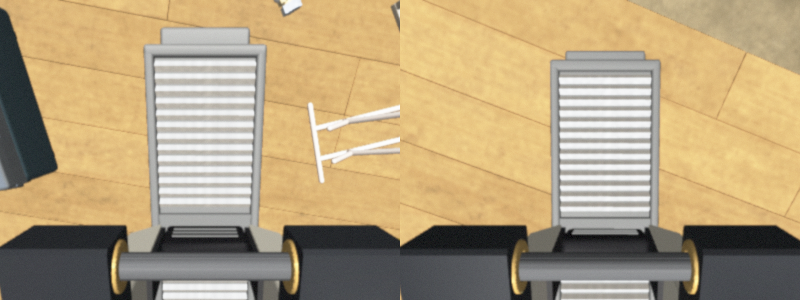

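```bash
cat >> h.py <<'E'
def row(th,x0=0,s=100,zf=7.4,zp=-12):
    c=imaging.calibration("wrist");M=np.linalg.inv(c["hand_eye"]);t=np.radians(th);a,b=s,zf-zp
    q=M@[x0+a*np.cos(t)-b*np.sin(t),0,zp+b*np.cos(t)+a*np.sin(t),1];return c["cy"]+c["fy"]*q[1]/q[2],60.8*c["fx"]/q[2]
E
python3 - <<'E'
from h import *
for t in(0,3,6,9,12,15,18):print(t,np.round(row(t),1),np.round(row(t,2),1))
E
```

```text
0 [ 53.5 120.2] [ 49.2 120.6]
3 [ 58.  116.2] [ 53.8 116.6]
6 [ 62.6 112.4] [ 58.6 112.8]
9 [ 67.5 108.9] [ 63.7 109.2]
12 [ 72.6 105.6] [ 68.9 105.9]
15 [ 77.8 102.5] [ 74.2 102.8]
18 [83.1 99.6] [79.6 99.9]
```

θ is about 9° now (edge row 45→60, width 122→109 px). I'll push 5 mm further, then lift.

>>> arm_command:
  increments: [1, 0, 0, 2, 0, 1, 0, 0, 4, 0, 1, 0, 0, 5.5, 0, 1, 0, 0, 5.5, 0, 1, 0, 0, -20, 0, 1, 0, 0, -60, 0, 1, 0, 0, -90, 0, 1, 0, 0, -90, 0]

```text
time: 23.45
tool_pos: [406.0, 242.1, 226.6]
tcp_rot: [3.141, 0.006, -2.95]
contact_force: [0.1, -0.3, -3.7]
grip_width: 43.2
```

```bash
python3 - <<'E'
from h import *
P=pose(); im=imaging.capture("wrist"); cv2.imwrite("pics/w7.png",im); print(P[2]["time"],P[1],P[2]["tcp_rot"],P[2]["contact_force"],P[2]["grip_width"])
for n in("w5","w6","w7"):
    g=cv2.cvtColor(cv2.imread(f"pics/{n}.png"),cv2.COLOR_BGR2HSV)
    s=g[:,:,1]<60   # grey frame vs wood
    r=[(y,int(np.where(s[y,250:400])[0].min()+250),int(np.where(s[y,250:400])[0].max()+250),int(s[y,250:400].sum())) for y in range(15,90,3) if s[y,250:400].any()]
    print(n,r)
E
```

```text
23.45 [405.98401985 242.10874255 226.5779991 ] [ 3.14058444  0.00605154 -2.94961376] [ 0.1483284  -0.28300035 -3.74738804] 43.18340426936565
w5 [(27, 285, 366, 61), (30, 281, 369, 89), (33, 281, 369, 89), (36, 281, 369, 89), (39, 281, 369, 89), (42, 281, 368, 88), (45, 264, 385, 122), (48, 264, 386, 123), (51, 264, 385, 122), (54, 264, 385, 122), (57, 264, 385, 122), (60, 264, 385, 122), (63, 265, 385, 121), (66, 265, 385, 121), (69, 265, 385, 121), (72, 265, 384, 120), (75, 265, 384, 120), (78, 265, 384, 120), (81, 265, 384, 120), (84, 265, 384, 120), (87, 266, 384, 119)]
w6 [(51, 287, 362, 76), (54, 286, 364, 79), (57, 286, 364, 79), (60, 271, 378, 108), (63, 270, 379, 110), (66, 270, 379, 110), (69, 270, 379, 110), (72, 270, 379, 110), (75, 270, 379, 110), (78, 270, 379, 110), (81, 270, 379, 110), (84, 270, 379, 110), (87, 271, 379, 109)]
w7 [(15, 320, 328, 9), (18, 327, 327, 1), (63, 289, 360, 72), (66, 287, 362, 76), (69, 273, 376, 104), (72, 273, 376, 104), (75, 273, 376, 104), (78, 273, 376, 104), (81, 273, 376, 104), (84, 273, 376, 104), (87, 273, 376, 104)]
```

θ ≈ 14.3°, tongue tip computed at tool x≈101, z≈61. Moving over the bay.

>>> arm_command:
  increments: [1, -15, -3, 0, 10, 1, -35, -6, 0, 20, 1, -55, -10, 0, 30, 1, -75, -14, 0, 40, 1, -95, -18, 0, 50, 1, -115, -22, 0, 60, 1, -128.7, -24.4, 0, 70, 1, -128.7, -24.4, 0, 80, 1, -128.7, -24.4, 0, 89.9, 1, -128.7, -24.4, 0, 89.9, 1, -128.7, -24.4, 0, 89.9]

```text
time: 24.88
tool_pos: [535.0, 242.0, 223.4]
tcp_rot: [-3.14, 0.0, 1.768]
contact_force: [0.1, -0.4, -3.5]
grip_width: 43.6
```

```bash
cat > bay.py <<'E'
from h import *
def bay(t):
    ex=np.array([-.1942,.981]);ey=np.array([-.981,-.1942]);d=t[:2]-[532.3,266.2];return np.round([d@ex,d@ey,t[2]-82],1)
E
python3 - <<'E'
from bay import *
P=pose();print(P[2]["time"],P[1],P[2]["tcp_rot"],P[2]["contact_force"],"bay",bay(P[1]))
im=imaging.capture("wrist");cv2.imwrite("pics/w8.png",im)
s=cv2.cvtColor(im,cv2.COLOR_BGR2HSV)
for y in range(40,100,4):print(y,im[y,260:390:10].tolist()[::3],end=' ')
E
```

```text
24.875 [535.02273161 241.99327563 223.40824286] [-3.13960691e+00  3.19198323e-04  1.76800631e+00] [ 0.08338508 -0.41680852 -3.50734994] bay [-24.3   2.  141.4]
40 [[177, 164, 152], [233, 223, 218], [230, 221, 214], [227, 216, 210], [180, 168, 157]] 44 [[177, 165, 154], [231, 221, 216], [232, 222, 217], [229, 220, 213], [179, 166, 155]] 48 [[177, 165, 155], [233, 223, 219], [234, 225, 220], [231, 221, 215], [181, 168, 157]] 52 [[176, 161, 151], [231, 222, 217], [232, 223, 218], [231, 221, 216], [180, 167, 155]] 56 [[175, 164, 152], [232, 222, 218], [233, 223, 219], [229, 220, 213], [179, 166, 155]] 60 [[178, 165, 154], [231, 222, 217], [234, 224, 220], [230, 221, 216], [174, 162, 151]] 64 [[179, 167, 154], [174, 175, 175], [174, 174, 174], [179, 181, 180], [177, 165, 153]] 68 [[180, 167, 153], [154, 156, 155], [157, 157, 157], [156, 160, 158], [181, 166, 155]] 72 [[177, 165, 154], [176, 179, 179], [181, 183, 182], [185, 187, 187], [175, 163, 152]] 76 [[178, 166, 155], [147, 148, 147], [148, 151, 150], [149, 152, 150], [176, 164, 153]] 80 [[177, 164, 154], [167, 169, 168], [167, 170, 170], [170, 172, 171], [179, 165, 154]] 84 [[177, 165, 154], [227, 231, 232], [229, 232, 234], [223, 227, 228], [179, 166, 155]] 88 [[178, 165, 154], [245, 245, 245], [243, 243, 242], [243, 243, 243], [177, 164, 152]] 92 [[176, 164, 152], [187, 195, 197], [189, 196, 201], [186, 193, 197], [179, 167, 154]] 96 [[174, 164, 152], [248, 248, 247], [244, 245, 244], [244, 244, 243], [174, 161, 153]]
```

```bash
python3 - <<'E'
from bay import *
P=pose();im=cv2.imread("pics/w8.png");g=im.min(2)
for y in(40,50,58):
    w=np.where(g[y,200:450]>195)[0]+200;m=(w.min()-.5,w.max()+.5)
    print(y,m,[bay(plane("wrist",(u,y),101,P)) for u in m])
s=cv2.cvtColor(im,cv2.COLOR_BGR2HSV)[:,:,1]
for y in(74,78,82):
    w=np.where(s[y,240:410]<12)[0]+240;print(y,w.min(),w.max(),(w.min()+w.max())/2)
E
```

```text
40 (np.float64(288.5), np.float64(367.5)) [array([107.6,  33.7,  19. ]), array([107.6, -33.2,  19. ])]
50 (np.float64(288.5), np.float64(367.5)) [array([99.8, 33.9, 19. ]), array([ 99.8, -33.5,  19. ])]
58 (np.float64(288.5), np.float64(366.5)) [array([93.5, 34.1, 19. ]), array([ 93.5, -32.8,  19. ])]
74 273 376 324.5
78 273 376 324.5
82 273 376 324.5
```

>>> arm_command:
  increments: [1, 0, 1.7, 20, 0, 1, 0, 1.7, 45, 0, 1, 0, 1.7, 62, 0, 1, 0, 1.7, 72, 0, 1, 0, 1.7, 76, 0, 1, 0, 1.7, 76, 0]

```text
time: 25.68
tool_pos: [537.3, 242.5, 149.0]
tcp_rot: [3.141, 0.0, 1.765]
contact_force: [0.2, 0.1, -2.7]
grip_width: 44.1
```

```bash
python3 - <<'E'
from bay import *
P=pose();print(P[2]["time"],P[2]["contact_force"],P[2]["moment"],"bay",bay(P[1]))
E
```

```text
25.675 [ 0.24106315  0.09996986 -2.66249287] [-0.0286281  -0.06499277  0.01661034] bay [-24.2  -0.3  67. ]
```

>>> arm_command:
  increments: [1, 0, 0, 3, 0, 1, 3, 0, 3.5, 0, 1, 6, 0, 3.5, 0, 1, 9, 0, 3.5, 0, 1, 12, 0, 3.5, 0, 1, 12, 0, 3.5, 0]

```text
time: 26.42
tool_pos: [534.8, 254.6, 145.3]
tcp_rot: [3.141, -0.0, 1.765]
contact_force: [0.8, 0.3, -3.1]
grip_width: 43.8
```

```bash
python3 - <<'E'
from bay import *
P=pose();print(P[2]["time"],P[2]["contact_force"],P[2]["moment"],"bay",bay(P[1]),P[2]["grip_width"])
cv2.imwrite("pics/w9.png",imaging.capture("wrist"));im=imaging.capture("side");cv2.imwrite("pics/side9.png",im)
a=im[150:300,170:350];w=cv2.imread("pics/w9.png")[0:260,200:450]
cv2.imwrite("pics/c9.png",np.hstack([cv2.resize(a,(420,350),interpolation=3),cv2.resize(w,(337,350),interpolation=3)]))
E
```

```text
26.425 [ 0.83055902  0.32265846 -3.10341614] [ 0.03297821 -0.18213766 -0.05236197] bay [-11.9  -0.2  63.3] 43.76427977712031
```

View pics/c9.png

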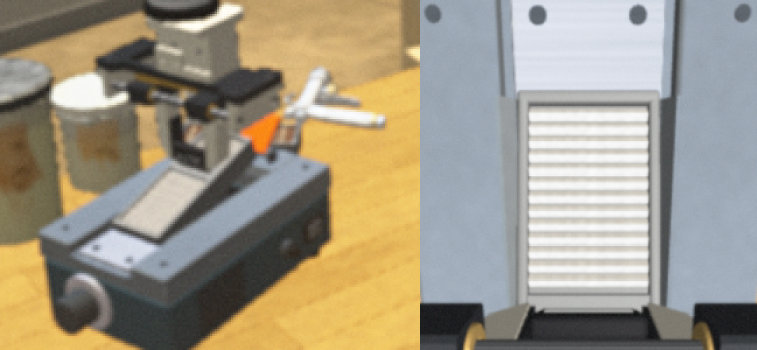

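The tongue is under the lip with the tail raised and no contact force. Lowering now along the pivot arc.

>>> arm_command:
  increments: [1, 0, 0, 2, 0, 1, -1, 0, 4, 0, 1, -2, 0, 6, 0, 1, -3, 0, 8, 0, 1, -4, 0, 10, 0, 1, -5, 0, 12, 0, 1, -6, 0, 14, 0, 1, -6.8, 0, 16, 0, 1, -7.6, 0, 18.5, 0, 1, -7.6, 0, 18.5, 0]

```text
time: 27.78
tool_pos: [536.3, 246.6, 126.3]
tcp_rot: [-3.141, 0.0, 1.765]
contact_force: [1.8, -5.9, 0.6]
grip_width: 43.7
```

```bash
cat > chk.py <<'E'
from bay import *
P=pose();im=imaging.capture("wrist");cv2.imwrite("pics/chk%.1f.png"%P[2]["time"],im)
print(P[2]["time"],P[2]["contact_force"],"bay",bay(P[1]),P[2]["grip_width"])
g=im.min(2).astype(int);col=g[20:260,300:350].mean(1)
e=[y+20 for y in range(1,len(col)-1) if abs(col[y+1]-col[y-1])>25];print(e[:14])
E
python3 chk.py
```

```text
27.775 [ 1.83517752 -5.90619476  0.58952775] bay [-20.   -0.1  44.3] 43.6695902574689
[48, 49, 58, 59, 60, 61, 62, 63, 64, 86, 98, 109, 121, 132]
```

>>> arm_command:
  increments: [1, -1, 0, 2, 0, 1, -2, 0, 4, 0, 1, -3, 0, 6, 0, 1, -4, 0, 8, 0, 1, -4, 0, 9, 0, 1, -4, 0, 10, 0, 1, -4, 0, 10, 0]

```text
time: 28.7
tool_pos: [536.9, 242.8, 116.6]
tcp_rot: [-3.141, 0.0, 1.765]
contact_force: [-0.8, -2.1, 0.8]
grip_width: 43.4
```

```bash
python3 chk.py
```

```text
28.7 [-0.79942074 -2.10135733  0.83427071] bay [-23.9   0.   34.6] 43.4412931739414
[39, 40, 42, 50, 51, 52, 54, 55, 56, 57, 70, 128, 130, 142]
```

>>> arm_command:
  increments: [1, 0, 0, 1, 0, 1, 0, 0, 2, 0, 1, 0, 0, 3, 0, 1, 0, 0, 3, 0]

```text
time: 29.25
tool_pos: [537.1, 242.8, 115.5]
tcp_rot: [3.14, 0.0, 1.765]
contact_force: [-3.7, -4.7, 12.4]
grip_width: 43.7
```

```bash
python3 chk.py
```

```text
29.25 [-3.6547774  -4.68149368 12.41269732] bay [-23.9  -0.1  33.5] 43.711069330277404
[38, 39, 49, 50, 51, 53, 54, 55, 56, 57, 69, 82, 94, 116]
```

Firm on the floor (12 N). Releasing and rising for a check.

>>> arm_command:
  increments: [0, 0, 0, 2, 0, 0, 0, 0, 1, 0, 0, 0, 0, 0, 0, 0, 0, 0, 0, 0, 0, 0, 0, 0, 0, 0, 0, 0, -40, 0, 0, 0, 0, -95, 0, 0, -15, 0, -150, 0, 0, -26, 0, -205, 0, 0, -26, 0, -205, 0, 0, -26, 0, -205, 0]

```text
time: 30.68
tool_pos: [541.7, 217.3, 317.9]
tcp_rot: [-3.141, 0.0, 1.765]
contact_force: [0.6, 0.2, -0.2]
grip_width: 91.8
```

```bash
python3 - <<'E'
from bay import *
P=pose();im=imaging.capture("wrist");cv2.imwrite("pics/w10.png",im)
print(P[2]["time"],P[2]["contact_force"],bay(P[1]))
hsv=cv2.cvtColor(im,cv2.COLOR_BGR2HSV)
o=cv2.inRange(hsv,(3,150,120),(20,255,255));ys,xs=np.where(o[:300,200:450]);print("orange px",xs.min()+200,xs.max()+200,ys.min(),ys.max())
# black fin
g=im.max(2);m=((g<60)*255).astype(np.uint8);m[225:]=0;m[:,:250]=0;m[:,400:]=0
n,l,st,ce=cv2.connectedComponentsWithStats(m)
for i in range(1,n):
    if st[i,4]>80:print("dark",st[i],ce[i],bay(plane("wrist",ce[i],124,P)))
# pleats: bright low-saturation
b=((im.min(2)>185)&(hsv[:,:,1]<12)).astype(np.uint8)*255;b[225:]=0;b[:,:250]=0;b[:,400:]=0
b=cv2.morphologyEx(b,cv2.MORPH_CLOSE,np.ones((9,9)))
n,l,st,ce=cv2.connectedComponentsWithStats(b)
for i in range(1,n):
    if st[i,4]>200:
        x,y,w,h,_=st[i];print("bright",st[i],[bay(plane("wrist",p,110,P)) for p in[(x,y),(x+w,y+h)]])
        c=cv2.minAreaRect(cv2.findContours((l==i).astype(np.uint8),0,2)[0][0]);print(c)
E
```

```text
30.675 [ 0.64166788  0.19803038 -0.18640226] [-49.8   0.3 235.9]
orange px 309 342 219 252
dark [307 147  37   9 266] [324.88721805 151.15037594] [-18.9   1.1  42. ]
bright [ 300   60   52   84 2434] [array([81.1, 28.8, 28. ]), array([-11.9, -31.3,  28. ])]
((325.5, 101.5), (83.0, 51.0), 90.0)
bright [306 158  44  32 873] [array([-28.5,  24. ,  28. ]), array([-68.4, -29.9,  28. ])]
((327.5, 173.5), (31.0, 43.0), 90.0)
```

Cassette home by measurement: fin at bay (−18.9, 1.1) against the expected (−20, 0). Now the latch: shut the fingers, go down behind it, push it forward.

>>> arm_command:
  increments: [1, -40, 0, 0, 0, 1, -80, 0, 0, 0, 1, -115, 0, 0, 0, 1, -115, 0, 50, 0, 1, -115, 0, 100, 0, 1, -115, 0, 145, 0, 1, -115, 0, 170, 0, 1, -115, 0, 181, 0, 1, -115, 0, 181, 0]

```text
time: 31.85
tool_pos: [563.6, 104.6, 136.7]
tcp_rot: [-3.139, -0.0, 1.765]
contact_force: [0.2, -0.2, -0.5]
grip_width: 6.4
```

>>> arm_command:
  increments: [1, 10, 0, 0, 0, 1, 20, 0, 0, 0, 1, 28, 0, 0, 0, 1, 36, 0, 0, 0, 1, 44, 0, 0, 0, 1, 52, 0, 0, 0, 1, 60, 0, 0, 0, 1, 68, 0, 0, 0, 1, 76, 0, 0, 0, 1, 82, 0, 0, 0, 1, 82, 0, 0, 0]

```text
time: 33.22
tool_pos: [548.6, 182.5, 136.1]
tcp_rot: [-3.14, 0.005, 1.765]
contact_force: [5.3, -12.5, -8.9]
grip_width: 0.3
```

```bash
python3 - <<'E'
from bay import *
P=pose();print(P[2]["time"],P[2]["contact_force"],bay(P[1]),P[2]["grip_width"])
im=imaging.capture("side");cv2.imwrite("pics/s11.png",im)
for n in("side9","s11"):
    o=cv2.inRange(cv2.cvtColor(cv2.imread(f"pics/{n}.png"),cv2.COLOR_BGR2HSV),(3,180,150),(20,255,255));o[:,:200]=0;o[:,350:]=0;o[:170]=0
    ys,xs=np.where(o[:260]);print(n,len(xs),(xs.min(),xs.max(),ys.min(),ys.max()) if len(xs) else 0)
def w(x,y,z): return np.array([532.3,266.2,82])+x*np.array([-.1942,.981,0])+y*np.array([-.981,-.1942,0])+z*np.array([0,0,1])
for a in(0,.5,1,1.57,2.4):print(a,[np.round(proj("side",w(-106+45*np.cos(a),y,36+45*np.sin(a)))) for y in(-20,20)])
E
```

```text
33.225 [  5.26221015 -12.54721466  -8.87050351] [-85.3   0.3  54.1] 0.29154260689869016
side9 136 (np.int64(274), np.int64(289), np.int64(199), np.int64(214))
s11 35 (np.int64(264), np.int64(274), np.int64(210), np.int64(214))
0 [array([261., 219.]), array([273., 223.])]
0.5 [array([262., 211.]), array([274., 214.])]
1 [array([265., 203.]), array([278., 206.])]
1.57 [array([271., 197.]), array([283., 200.])]
2.4 [array([279., 197.]), array([292., 200.])]
```

>>> arm_command:
  increments: [1, -3, 0, 0, 0, 1, -3, 0, -15, 0, 1, -2, 0, -30, 0, 1, 10, 0, -30, 0, 1, 10, 0, -30, 0]

```text
time: 33.9
tool_pos: [546.0, 196.1, 167.9]
tcp_rot: [3.141, -0.0, 1.766]
contact_force: [-0.8, 0.1, -0.2]
grip_width: 0.7
```

```bash
cat > lat.py <<'E'
from bay import *
P=pose();print(P[2]["time"],P[2]["contact_force"],bay(P[1]),P[2]["grip_width"])
for n in("side","scene"):
    im=imaging.capture(n);cv2.imwrite("pics/%s_%.1f.png"%(n,P[2]["time"]),im)
    o=cv2.inRange(cv2.cvtColor(im,cv2.COLOR_BGR2HSV),(3,150,130),(20,255,255))
    if n=="side":o[:,:200]=0;o[:,350:]=0;o[:170]=0;o[260:]=0
    else:o[:,:240]=0;o[:,330:]=0;o[:150]=0;o[220:]=0
    ys,xs=np.where(o);print(n,len(xs),(int(xs.min()),int(xs.max()),int(ys.min()),int(ys.max())) if len(xs) else 0)
E
python3 lat.py;python3 - <<'E'
from bay import *
def w(x,y,z): return np.array([532.3,266.2,82])+x*np.array([-.1942,.981,0])+y*np.array([-.981,-.1942,0])+z*np.array([0,0,1])
for a in(0,.25,.5,1,1.57,2.4):print(a,[np.round(proj("scene",w(-106+45*np.cos(a),y,36+45*np.sin(a)))) for y in(-20,20)],"hinge",[np.round(proj(n,w(-106,y,36))) for y in(-20,20) for n in("scene","side")])
E
```

```text
33.9 [-0.81752077  0.10661512 -0.24800508] [-71.4   0.2  85.9] 0.7036815841486336
side 1307 (200, 349, 179, 259)
scene 69 (285, 297, 175, 184)
0 [array([293., 179.]), array([283., 181.])] hinge [array([300., 183.]), array([272., 212.]), array([289., 186.]), array([284., 216.])]
0.25 [array([293., 176.]), array([283., 178.])] hinge [array([300., 183.]), array([272., 212.]), array([289., 186.]), array([284., 216.])]
0.5 [array([293., 174.]), array([283., 176.])] hinge [array([300., 183.]), array([272., 212.]), array([289., 186.]), array([284., 216.])]
1 [array([296., 171.]), array([285., 173.])] hinge [array([300., 183.]), array([272., 212.]), array([289., 186.]), array([284., 216.])]
1.57 [array([300., 171.]), array([289., 173.])] hinge [array([300., 183.]), array([272., 212.]), array([289., 186.]), array([284., 216.])]
2.4 [array([305., 178.]), array([295., 181.])] hinge [array([300., 183.]), array([272., 212.]), array([289., 186.]), array([284., 216.])]
```

Latch at about 0.4 rad. Pressing it down from above.

>>> arm_command:
  increments: [1, -3, 0, 15, 0, 1, -3, 0, 25, 0, 1, -3, 0, 32, 0, 1, -3, 0, 38, 0, 1, -3, 0, 43, 0, 1, -3, 0, 47, 0, 1, -3, 0, 49, 0, 1, -3, 0, 49, 0]

```text
time: 35.0
tool_pos: [547.6, 191.6, 120.5]
tcp_rot: [3.139, 0.001, 1.765]
contact_force: [-2.7, -1.6, 12.2]
grip_width: 0.6
```

```bash
python3 lat.py
```

```text
35.0 [-2.74337875 -1.59232821 12.20892705] [-76.1  -0.5  38.5] 0.645510694338773
side 1296 (200, 349, 179, 259)
scene 16 (285, 295, 181, 184)
```

>>> arm_command:
  increments: [1, 0, 0, 2, 0, 1, 0, 0, 3, 0, 1, 0, 0, 3, 0, 1, 0, 0, 3, 0]

```text
time: 35.6
tool_pos: [549.1, 189.4, 117.9]
tcp_rot: [3.137, 0.004, 1.765]
contact_force: [1.0, -9.2, 11.0]
grip_width: 0.3
```

```bash
python3 lat.py
```

```text
35.6 [ 1.04267519 -9.24127872 11.01669932] [-78.7  -1.6  35.9] 0.27976238400497944
side 1306 (200, 349, 179, 259)
scene 12 (285, 289, 181, 184)
```

>>> arm_command:
  increments: [1, 0, 0, -10, 0, 1, 0, 0, -60, 0, 1, 0, 0, -120, 0, 1, -40, 0, -180, 0, 1, 26, 0, -200, 0, 1, 26, 0, -200, 0, 1, 26, 0, -200, 0]

```text
time: 36.58
tool_pos: [541.7, 217.4, 314.9]
tcp_rot: [-3.141, 0.001, 1.766]
contact_force: [0.6, -0.3, -1.4]
grip_width: 0.8
```

```bash
cat > ang.py <<'E'
from bay import *
def w(x,y,z): return np.array([532.3,266.2,82])+x*np.array([-.1942,.981,0])+y*np.array([-.981,-.1942,0])+z*np.array([0,0,1])
P=pose();print(P[2]["time"],P[2]["contact_force"],bay(P[1]))
for n,(x0,x1,y0,y1) in dict(side=(240,310,185,235),scene=(270,315,160,200),wrist=(270,380,120,300)).items():
    im=imaging.capture(n);cv2.imwrite("pics/%s_%.1f.png"%(n,P[2]["time"]),im)
    o=cv2.inRange(cv2.cvtColor(im,cv2.COLOR_BGR2HSV),(3,170,110),(18,255,255))[y0:y1,x0:x1]
    cs=cv2.findContours(o,0,2)[0]
    if cs:
        c=max(cs,key=cv2.contourArea)+[x0,y0];print(n,"area",cv2.contourArea(c),"bbox",cv2.boundingRect(c),"quad",cv2.approxPolyDP(c,2,True)[:,0].tolist())
    for a in(0,.1,.2,.4):
        q=[]
        for r in(45,8):
            for y in(20,-20):q.append(np.round(proj(n,w(-106+r*np.cos(a),y,36+r*np.sin(a)),P),1).tolist())
        print(a,q)
E
python3 ang.py
```

```text
36.575 [ 0.55802884 -0.27625828 -1.39889293] [-49.7   0.3 232.9]
side area 69.5 bbox (263, 213, 20, 8) quad [[263, 216], [272, 220], [282, 217], [271, 213]]
0 [[273.4, 222.8], [261.1, 219.0], [282.5, 217.0], [270.2, 213.4]]
0.1 [[273.4, 221.2], [261.0, 217.4], [282.5, 216.7], [270.2, 213.1]]
0.2 [[273.4, 219.5], [261.0, 215.7], [282.5, 216.4], [270.2, 212.8]]
0.4 [[273.9, 216.0], [261.4, 212.3], [282.6, 215.8], [270.3, 212.2]]
scene area 16.0 bbox (285, 178, 12, 7) quad [[296, 182], [289, 183], [287, 181], [292, 178], [285, 179], [288, 184]]
0 [[282.5, 181.4], [292.6, 178.8], [288.2, 185.2], [298.4, 182.5]]
0.1 [[282.5, 180.2], [292.6, 177.6], [288.2, 185.0], [298.4, 182.3]]
0.2 [[282.6, 179.0], [292.7, 176.5], [288.2, 184.7], [298.4, 182.1]]
0.4 [[282.9, 176.9], [293.1, 174.4], [288.2, 184.4], [298.5, 181.7]]
wrist area 5.5 bbox (313, 194, 26, 6) quad [[313, 199], [338, 197], [321, 197], [315, 194], [320, 196]]
0 [[309.2, 186.1], [342.5, 186.1], [309.6, 215.4], [342.1, 215.4]]
0.1 [[309.0, 187.1], [342.7, 187.1], [309.6, 215.7], [342.1, 215.6]]
0.2 [[308.9, 188.5], [342.9, 188.5], [309.6, 215.9], [342.2, 215.9]]
0.4 [[308.5, 192.4], [343.3, 192.4], [309.5, 216.7], [342.2, 216.7]]
```

```bash
python3 - <<'E'
from bay import *
P=pose();im=cv2.imread("pics/wrist_36.6.png");old=cv2.imread("pics/w10.png")
for y in range(140,232,3):
    f=lambda i:i[y,316:336].mean(0).astype(int).tolist()
    print(y,"x28=%.0f"%bay(plane("wrist",(326,y),110,P))[0],f(old),f(im),im[y,345:349].mean(0).astype(int).tolist())
E
```

```text
140 x28=-8 [158, 159, 159] [158, 160, 160] [156, 158, 157]
143 x28=-11 [180, 182, 181] [184, 186, 185] [181, 183, 183]
146 x28=-15 [141, 142, 141] [130, 131, 130] [178, 181, 179]
149 x28=-18 [46, 44, 44] [50, 48, 49] [161, 163, 162]
152 x28=-22 [53, 51, 51] [55, 52, 53] [152, 153, 153]
155 x28=-25 [59, 59, 59] [69, 68, 68] [169, 170, 169]
158 x28=-29 [182, 187, 189] [201, 209, 212] [181, 186, 188]
161 x28=-32 [222, 230, 234] [227, 235, 238] [193, 200, 203]
164 x28=-36 [222, 230, 234] [227, 235, 239] [196, 202, 204]
167 x28=-40 [216, 224, 228] [221, 229, 232] [190, 197, 199]
170 x28=-43 [225, 234, 238] [230, 238, 241] [199, 205, 208]
173 x28=-47 [212, 220, 224] [217, 224, 227] [186, 192, 195]
176 x28=-51 [221, 229, 233] [225, 232, 236] [193, 200, 203]
179 x28=-54 [224, 232, 236] [229, 236, 240] [198, 204, 207]
182 x28=-58 [208, 218, 221] [220, 227, 230] [182, 188, 190]
185 x28=-62 [224, 232, 236] [228, 236, 240] [195, 201, 204]
188 x28=-66 [220, 227, 230] [88, 121, 189] [185, 191, 193]
191 x28=-70 [209, 219, 223] [99, 186, 253] [179, 186, 188]
194 x28=-73 [155, 157, 156] [84, 160, 250] [166, 168, 166]
197 x28=-77 [148, 149, 149] [71, 130, 221] [162, 163, 163]
200 x28=-81 [106, 103, 98] [87, 167, 250] [106, 102, 97]
203 x28=-85 [106, 105, 101] [67, 117, 201] [109, 108, 104]
206 x28=-89 [154, 145, 136] [71, 130, 221] [159, 150, 140]
209 x28=-93 [179, 166, 155] [89, 170, 251] [181, 168, 156]
212 x28=-97 [178, 165, 154] [93, 178, 253] [181, 168, 156]
215 x28=-101 [178, 166, 155] [93, 178, 253] [107, 100, 94]
218 x28=-104 [101, 126, 193] [122, 163, 234] [91, 89, 85]
221 x28=-108 [74, 139, 241] [224, 216, 211] [107, 101, 95]
224 x28=-113 [73, 139, 241] [209, 200, 195] [93, 88, 82]
227 x28=-117 [74, 140, 242] [100, 101, 99] [31, 28, 27]
230 x28=-121 [74, 140, 242] [70, 72, 72] [31, 29, 30]
```

Cassette tail edge at x≈−80, so it is home. The latch still looks about 0.15 rad open; pressing again nearer its tip.

>>> arm_command:
  increments: [1, -17, 0, 50, 0, 1, -17, 0, 105, 0, 1, -17, 0, 150, 0, 1, -17, 0, 180, 0, 1, -17, 0, 188, 0, 1, -17, 0, 192, 0, 1, -17, 0, 196, 0, 1, -17, 0, 199, 0, 1, -17, 0, 199, 0]

```text
time: 37.85
tool_pos: [546.3, 200.8, 121.2]
tcp_rot: [3.137, 0.0, 1.765]
contact_force: [-8.1, -2.4, 20.8]
grip_width: 0.2
```

```bash
python3 - <<'E'
from bay import *
P=pose();print(P[2]["time"],P[2]["contact_force"],bay(P[1]))
E
```

```text
37.85 [-8.07247976 -2.43047876 20.84467366] [-66.9  -1.1  39.2]
```

>>> arm_command:
  increments: [1, 0, 0, 2, 0, 1, 0, 0, 2, 0, 1, 0, 0, -10, 0, 1, 0, 0, -60, 0, 1, 0, 0, -120, 0, 1, 17, 0, -170, 0, 1, 17, 0, -198, 0, 1, 17, 0, -198, 0, 1, 17, 0, -198, 0]

```text
time: 38.98
tool_pos: [541.7, 217.1, 313.7]
tcp_rot: [-3.14, 0.0, 1.765]
contact_force: [-0.6, -0.0, 0.4]
grip_width: 0.6
```

```bash
python3 ang.py | grep -v '^0' ; python3 - <<'E'
import cv2,numpy as np,glob
from bay import *
fs=sorted(glob.glob("pics/wrist_*.png"));print(fs)
for f in fs:
    im=cv2.imread(f);print([im[y,316:336].mean(0).astype(int).tolist() for y in range(185,206)])
def w(x,y,z): return np.array([532.3,266.2,82])+x*np.array([-.1942,.981,0])+z*np.array([0,0,1])
P=pose()
for a in(0,.05,.1,.15,.2):
    R2=np.array([[np.cos(a),-np.sin(a)],[np.sin(a),np.cos(a)]])
    print(a,[np.round(proj("wrist",w(*(lambda v:(v[0]-106,0,v[1]+36))(R2@[r,d])),P)[1],1) for r,d in((45,-6.5),(45,-.5),(0,0))])
E
```

```text
38.975 [-0.57436989 -0.02457926  0.44205347] [-50.    0.3 231.7]
side area 91.5 bbox (262, 214, 21, 9) quad [[262, 218], [276, 222], [282, 217], [270, 214]]
scene area 3.5 bbox (286, 180, 7, 4) quad [[292, 180], [286, 183]]
wrist area 0.5 bbox (311, 191, 2, 2) quad [[311, 191]]
['pics/wrist_36.6.png', 'pics/wrist_39.0.png']
[[228, 236, 240], [212, 223, 229], [156, 174, 198], [88, 121, 189], [71, 133, 229], [88, 166, 249], [99, 186, 253], [96, 184, 253], [90, 172, 252], [84, 160, 250], [85, 162, 249], [84, 161, 248], [71, 130, 221], [61, 101, 166], [75, 135, 224], [87, 167, 250], [81, 154, 244], [62, 106, 177], [67, 117, 201], [86, 163, 249], [86, 164, 249]]
[[223, 232, 238], [184, 203, 226], [110, 150, 226], [85, 156, 246], [96, 180, 253], [98, 186, 253], [93, 176, 253], [87, 166, 251], [88, 168, 250], [95, 182, 252], [90, 169, 247], [70, 123, 194], [68, 113, 178], [86, 159, 240], [95, 181, 251], [87, 163, 244], [65, 109, 171], [66, 109, 170], [86, 159, 239], [94, 180, 251], [86, 161, 243]]
0 [np.float64(185.1), np.float64(186.2), np.float64(221.9)]
0.05 [np.float64(185.3), np.float64(186.6), np.float64(221.9)]
0.1 [np.float64(185.6), np.float64(187.1), np.float64(221.9)]
0.15 [np.float64(185.9), np.float64(187.8), np.float64(221.9)]
0.2 [np.float64(186.4), np.float64(188.5), np.float64(221.9)]
```

The tip dropped markedly (side view corners within 1 px of closed). The TCP read 39 under load, though, so I'll calibrate it by touching the deck (known height 28), then press the latch again.

>>> arm_command:
  increments: [1, -10, -30, 60, 0, 1, -17, -60, 115, 0, 1, -17, -60, 165, 0, 1, -17, -60, 190, 0, 1, -17, -60, 198, 0, 1, -17, -60, 203, 0, 1, -17, -60, 207, 0, 1, -17, -60, 207, 0]

```text
time: 40.12
tool_pos: [487.1, 189.2, 110.2]
tcp_rot: [3.139, 0.0, 1.765]
contact_force: [-4.7, -2.2, 13.1]
grip_width: 0.7
```

>>> arm_command:
  increments: [1, 0, 0, -25, 0, 1, 0, 30, -25, 0, 1, 1, 60, -25, 0, 1, 1, 60, -15, 0, 1, 1, 60, -11, 0, 1, 1, 60, -8, 0, 1, 1, 60, -6, 0, 1, 1, 60, -4, 0, 1, 1, 60, -4, 0, 1, 1, 60, -4, 0]

```text
time: 41.38
tool_pos: [547.5, 202.2, 119.9]
tcp_rot: [3.13, 0.0, 1.765]
contact_force: [-9.0, -3.5, 45.7]
grip_width: 0.4
```

```bash
python3 - <<'E'
from bay import *
P=pose();print(P[2]["time"],P[2]["contact_force"],bay(P[1]))
E
```

```text
41.375 [-9.04592525 -3.46578907 45.65572772] [-65.7  -2.4  37.9]
```

Deck reads 28.2, so the TCP height is right; the flap top at its tip reads 37.9 (35.5 nominal plus grip ribs), which gives at most about 0.055 rad. Backing off and a last check.

>>> arm_command:
  increments: [1, 0, 0, -5, 0, 1, 0, 0, -30, 0, 1, 0, 0, -85, 0, 1, 8, 0, -140, 0, 1, 16, 0, -196, 0, 1, 16, 0, -196, 0, 1, 16, 0, -196, 0, 1, 16, 0, -196, 0]

```text
time: 42.38
tool_pos: [541.1, 217.0, 305.7]
tcp_rot: [-3.138, 0.0, 1.765]
contact_force: [0.2, 0.3, 0.3]
grip_width: 0.6
```

```bash
python3 ang.py | grep -v '^0\.[124]' ; python3 - <<'E'
import cv2,numpy as np,glob
from bay import *
f=sorted(glob.glob("pics/wrist_*.png"))[-1];im=cv2.imread(f);P=pose()
print(f,[im[y,316:336].mean(0).astype(int).tolist() for y in range(184,190)])
g=im.max(2);m=((g<60)*255).astype(np.uint8);m[200:]=0;m[:,:290]=0;m[:,:290]=0;m[:,360:]=0
n,l,st,ce=cv2.connectedComponentsWithStats(m)
for i in range(1,n):
    if st[i,4]>80:print("fin",st[i],bay(plane("wrist",ce[i],124,P)))
for y in range(190,206,2):print(y,bay(plane("wrist",(347,y),110,P))[0],im[y,345:349].mean(0).astype(int))
E
```

```text
42.375 [0.17372253 0.28860315 0.25897242] [-50.    0.9 223.7]
side area 93.0 bbox (262, 213, 21, 10) quad [[262, 218], [276, 222], [282, 217], [270, 213], [268, 217]]
0 [[273.4, 222.8], [261.1, 219.0], [282.5, 217.0], [270.2, 213.4]]
scene area 1.0 bbox (286, 182, 2, 2) quad [[286, 182]]
0 [[282.5, 181.4], [292.6, 178.8], [288.2, 185.2], [298.4, 182.5]]
wrist area 1.0 bbox (312, 193, 8, 2) quad [[312, 193], [319, 194]]
0 [[309.9, 187.7], [344.0, 187.6], [310.3, 217.7], [343.6, 217.6]]
pics/wrist_42.4.png [[217, 224, 227], [224, 231, 234], [226, 235, 239], [203, 219, 231], [127, 159, 220], [85, 150, 242]]
fin [307 148  38   9 259] [-18.8   1.   42. ]
190 -65.9 [191 197 200]
192 -68.4 [196 203 206]
194 -70.9 [159 164 166]
196 -73.4 [159 161 161]
198 -75.9 [182 185 184]
200 -78.4 [134 135 133]
202 -80.9 [105 102  98]
204 -83.4 [116 114 109]
```

```bash
python3 -c "
from plant import ticket;print(ticket.close_job())"
```

```text
the job is handed in; nothing more can be done
None
```

The clean cassette is in the filter bay with its tongue under the lip, the orange latch is down, and I handed the job in at about 42 s of the 66 s. `close_job` gave no verdict.

**What I did:**
- Took the cassette off the stand by its sides, laid it flat on the bench and let go.
- Took it by the black grip and set it down once more to measure the bay.
- Pressed its tail on the turbine's deck edge to slant it about 14°.
- Hooked the tongue under the lip, lowered the other end along the arc and pressed it home with about 12 N, then released it.
- Pushed the latch over and pressed it down with shut fingers.

**Last checks:**
- **Cassette position:** the grip is at bay (−18.8, +1.0) mm, where (−20, 0) is expected. The tail edge is at about −80 mm, as it should be. It did not move while I closed the latch.
- **Cassette level and height:** I did not measure these directly. They rest on the firm press onto the bay floor.
- **Latch:** my first press left it at about 0.15 rad. I pressed again twice, with 21 N and 46 N, and its outline no longer moved after the last press. In the side and wrist views it lies within about 1–3 pixels of the closed position.
- **Robot:** touching nothing, with measured forces below 0.5 N.

**One disagreement:** the flap's top at its tip read 37.9 mm above the bay floor, against 35.5 mm nominal, though touching the deck read correctly. I put this down to ribs on the flap; at worst it means about 0.055 rad, still under the 0.10 limit.

I kept well clear of the tiles and the clogged cassette, but did not measure them again at the end.

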